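Hang the turquoise paint pail on the hook stand

TASK

Take the turquoise pail's handle, which lies flat, by its red grip and swing it up until it stands upright while the pail still stands on the desk. Then carry the pail by the handle to the stand and hang it on the yellow two-pronged hook, so that the red grip rests in the dips of both prongs and the pail hangs upright, free and still. Leave the pink pail where it is.

Things in the scene. Friction and masses are not known exactly. Their poses are not given: they have to be found in the camera images.
- teal_pail: Turquoise round metal pail, loose, 0.35 to 0.6 kg: 70 mm high, 96 mm across at the foot, 108 at the rim. Origin: centre of its underside, z up. A wire bail swings with little friction on a pivot line parallel to the pail's y, 60 mm above the underside; it starts level on the pail's -x side, swings 180 degrees over the top, and falls if let go. Its side wires run 58 mm either side of the middle.
- teal_grip (a point): Centre of the red grip on the turquoise pail's bail: a roller 16 mm in diameter, 90 mm long, parallel to the pail's y, spinning freely on the wire, 110 mm from the pivot line. At the start it is 110 mm from the pail's axis towards the pail's -x, 60 mm above the desk; bail upright: above the pail's axis, 170 mm over its underside. Its axes turn with the bail.
- hook_seat (a point): Where the grip's centre rests when hung: 230 mm above the desk, in the dips of the hook's two yellow prongs. z up; prongs point along its -x (robot side); the hung grip lies along its y. Prongs are 8 mm thick, 30 mm either side in y, 52 mm free between; the grip must come from the front, over the tips (its centre 20 mm or more above the seat), then down.
- hook_stand: Fixed steel stand of the hook, origin on the desk straight under the seat, axes as the seat's. Each prong is lowest (13 mm below the seat) under the seat; its upturned tip ends 36 mm in front, top 11 mm above the seat; behind it rises to a cross rod 95 mm behind the seat, top 22 mm above it, on an 18 mm post. Foot plate 12 mm thick, 120 mm wide, from 70 mm in front to 140 mm behind.
- pink_pail: Pink pail, otherwise like the turquoise one, its bail also lying flat on its -x side; a bystander, to be left where it is. Origin: centre of its underside.
Mind the look-alikes: they are no part of the job. What is shaped like the teal_pail but green is not meant.

How it is judged:
By the outcome, as a careful person would: the job done as asked, in the order asked, and still so for the second after the job is handed in, with the robot touching nothing.
It also fails if it takes over 64 s, if anything falls off the work surface, if the arm or the gripper's body presses on something with over 40 N, if the wrist force passes 120 N, or if a joint passes its speed limit or range.

ROBOT

A 6-joint arm with a two-finger parallel gripper is mounted at the origin on the work surface. World frame = base frame: x ahead of the robot, y to its left, z up, the work surface at z = 0. Lengths are in m, angles in rad, forces in N, time in s.
With the tool pointing down it reaches from about 0.25 to 0.775 m from the base axis. Payload 8.9 kg.
Tool frame: the origin (TCP) lies midway between the tips of the shut fingers; the grasp point (between the pads) lies 19 mm behind it (r.grip_depth is the distance from the TCP to the grasp point, in m); y points along the fingers, x is the direction in which the jaws open and shut, and the axes are right-handed (so a half turn about y gives the same grasp; the last joint's range is limited). The gripper opens to 85 mm and grips with 20 to 120 N. Pads are 22 mm wide; open, the fingers measure 114 mm over their backs; the gripper's body (76 mm by 85 mm) begins 54 mm behind the grasp point. The pads swing forward as they close: fully open they stand 13 mm farther back than shut.
Start: joints at [-1.386, 0.291, -0.153, 1.127, 0, 1.431], TCP at [0.167, -0.498, 0.231] pointing down, gripper open.
Joint ranges: [-2.52, 2.52], [-0.91, 1.74], [-1.3, 1.37], [-1.96, 2.02], [-1.52, 1.47], [-3.14, 3.14]. Speed limits (rad/s): [2.22, 2.22, 2.79, 3.14, 3.14, 3.14].

INTERFACE

Orientations are given as [roll, pitch, yaw] about the fixed x, y, z axes, in that order (R = Rz(yaw) Ry(pitch) Rx(roll)).
In Python, from workcell import sensors, eyes, hand_in, r gives the robot as it stands.
- The arm moves only by the tool step_arm, never from a script. Its argument "motion" is a list of rows, each a list of 7 numbers: the shift along the tool's x, y, z in cm, then the turn, a rotation vector about the tool's x, y, z in rad, then the finger opening in cm, from 0 to 8.54. In form: [[x, y, z, rx, ry, rz, claw], ...]. A call has 1 to 8 rows; each row is the pose to reach, as a shift and turn from the pose commanded when the call began, along the tool's axes at that moment; what a row does not reach only later rows make up. A row lasts 1/8 s, in which the tool goes at most 62.5 mm and 10.7 degrees, less where a joint would pass 70% of its speed; a pose out of reach is approached as far as the arm can. A call with a gripper value outside its range is refused whole. The fingers move at their own pace and stop on an object; "force" is the grip in N (left out, the last holds). Time passes only in rows, so rows that repeat a pose let the fingers close. It gives the time, the measured TCP pose, the force and the opening at its end, in the units of the state.
- sensors.get_state(): the state, without advancing time (a new reading comes with each control period).
- eyes.read_camera(name): name is "scene" or "side" or "wrist"; returns the picture (480x640x3 uint8, red, green, blue); there is no depth.
- eyes.camera_info(name): a dict with "mtx" (3x3 intrinsics, pixels), "rvec" (rotation vector, rad) and "tvec" (3), from world to camera coordinates, as OpenCV has them. Camera axes: x right, y down, z forward; pixel columns grow to the right and rows downward; lengths in m; the calibration is good to about 2 mm. A picture is of the moment at which its call begins: read the wrist's pose just before it. camera_info takes no time and is no camera call; for the wrist camera it gives the pose at the moment of the call.
- hand_in(): hands the job in, once; it reports no verdict.
The state is a dict: "time": time; "joint_pos": joint angles; "joint_vel": joint speeds; "joint_torque": joint torques, N m; "eef_pos": TCP position; "ee_rot": TCP orientation; "wrist_force": force on the tool from outside, world axes, zero at the start; "moment": the same for the moment, N m; "finger_gap": opening from 0.0 (shut) to 1.0 (fully open).
Only numpy, scipy, OpenCV 4.12 (cv2) and the standard library are available. Lean on these libraries where they do the work, as an engineer would, in place of code of your own. Each camera call takes 0.05 s, during which the arm holds its last target.

## Working session

There is one attempt and no reset: what is moved stays moved. The work goes in short steps, Python scripts to look and compute and a tool call to move; the robot and the scene stay as the last step left them, time stands still between calls to the robot, and variables do not carry over. Pictures are saved under pics/ and viewed, and the job is handed in when it is done.

Besides the shell and the picture viewer there is one more tool, called by a JSON object that holds its "method" and its "body", one argument or row to a line. step_arm: Moves the arm, as the interface text tells. Its arguments: {"type":"object","properties":{"motion":{"type":"array"},"force":{"type":"number"}},"required":["motion"]}

```bash
mkdir -p pics; ls; python3 - <<'E'
from workcell import sensors, eyes, r
import cv2
s=sensors.get_state()
print(s['time'],s['eef_pos'],s['ee_rot'],s['finger_gap'],s['wrist_force'])
for n in ['scene','side','wrist']:
    i=eyes.camera_info(n)
    im=eyes.read_camera(n); cv2.imwrite(f'pics/{n}0.png',im[:,:,::-1])
    R=cv2.Rodrigues(i['rvec'])[0]; print(n,i['mtx'].tolist(),(-R.T@i['tvec'].ravel()),R[2])
E
```

```text
pics
0.0 [ 0.16695158 -0.49729213  0.23072999] [-1.57063995e+00  1.28379838e-03 -1.24701543e+00] 0.9975296307063716 [-0.17132982  0.33077841  0.25153049]
scene [[512.8597908262476, 0.0, 318.17016697879575], [0.0, 512.8597908262476, 231.73308800784002], [0.0, 0.0, 1.0]] [1.21860727 0.31460788 0.99744662] [-0.67096752 -0.26789649 -0.69140007]
side [[550.983447909837, 0.0, 320.27093271655394], [0.0, 550.983447909837, 225.5738917943557], [0.0, 0.0, 1.0]] [-0.08799252  0.62642643  1.12329213] [ 0.37039735 -0.52779217 -0.76435674]
wrist [[353.6988289560288, 0.0, 323.1807718990213], [0.0, 353.6988289560288, 241.65629577313888], [0.0, 0.0, 1.0]] [ 0.23240758 -0.47499002  0.37447454] [-0.26087574 -0.08548615 -0.96157993]
```

View pics/scene0.png

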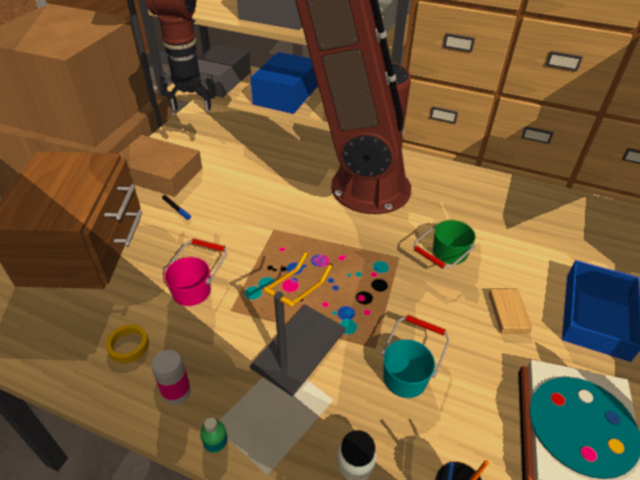

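View pics/side0.png

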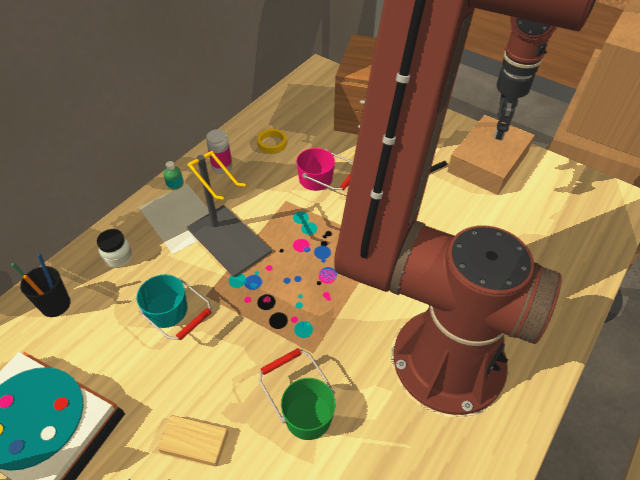

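View pics/wrist0.png

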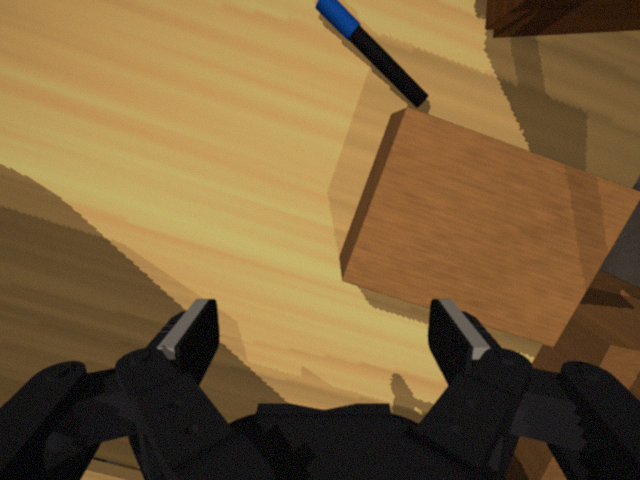

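Candidates: turquoise pail at scene (408,368) / side (162,300); green look-alike at scene (453,243) / side (308,408); pink at scene (188,281). I choose the one at scene (408,368) and check it in crops.

```bash
python3 - <<'E'
import cv2,numpy as np
a=cv2.imread('pics/scene0.png');b=cv2.imread('pics/side0.png')
def crop(im,x,y,w,h,k): return cv2.resize(im[y:y+h,x:x+w],None,fx=k,fy=k,interpolation=cv2.INTER_CUBIC)
cv2.imwrite('pics/c1.png',np.hstack([crop(a,370,305,90,100,4),crop(b,125,260,100,100,4)]))
cv2.imwrite('pics/c2.png',np.hstack([crop(a,230,240,130,160,3),crop(b,170,140,130,160,3)]))
E
```

```text
(no output)
```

View pics/c1.png

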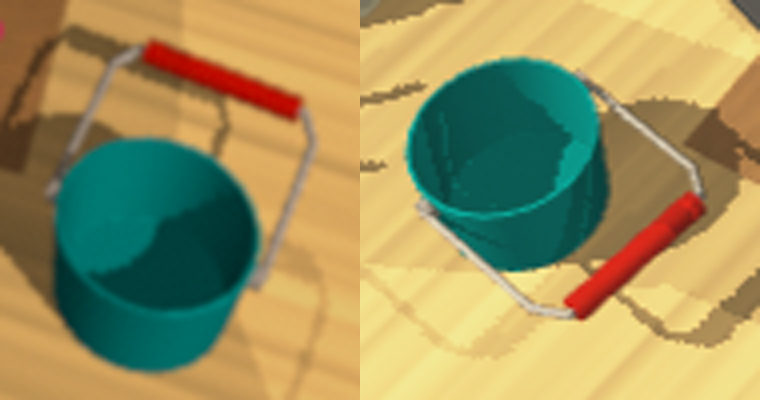

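View pics/c2.png

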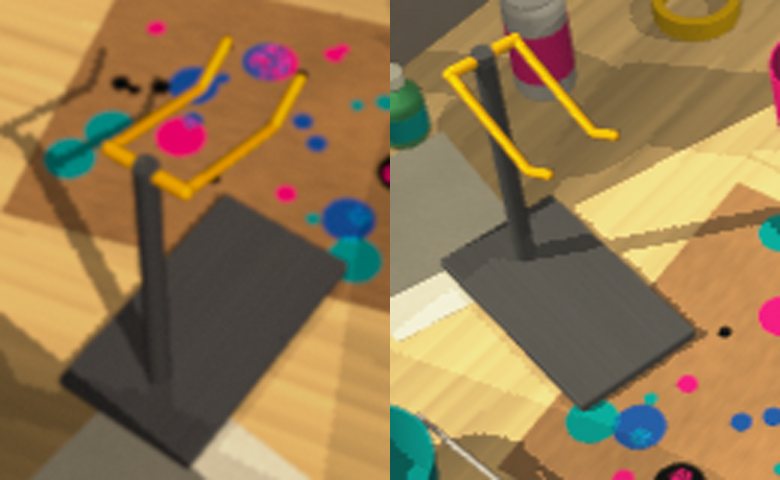

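```bash
cat > h.py <<'E'
import numpy as np, cv2
from scipy.optimize import least_squares
from scipy.spatial.transform import Rotation as Rot
from workcell import eyes
I={n:eyes.camera_info(n) for n in ('scene','side')}
def proj(n,P,i=None):
    i=i or I[n]
    return cv2.projectPoints(np.array(P,float).reshape(-1,3),np.array(i['rvec']),np.array(i['tvec']),np.array(i['mtx']),None)[0][:,0]
def place(p,L):
    c,s=np.cos(p[2]),np.sin(p[2]);L=np.array(L,float)
    return np.c_[p[0]+c*L[:,0]-s*L[:,1],p[1]+s*L[:,0]+c*L[:,1],L[:,2]]
def fit(obs,p0):
    # obs: dict cam->(list local, list px)
    f=lambda p: np.concatenate([(proj(n,place(p,L))-np.array(U)).ravel() for n,(L,U) in obs.items()])
    s=least_squares(f,p0,loss='soft_l1'); return s.x,f(s.x).reshape(-1,2)
E
python3 - <<'E'
from h import *
S=lambda x,y:(370+x/4,305+y/4); D=lambda x,y:(125+(x-360)/4,260+y/4)
L=[(-.11,-.045,.06),(-.11,.045,.06),(0,0,.07)]
for y in (0,1.5,-1.5,3):
  p,e=fit({'scene':(L,[S(149,53),S(299,109),S(158,225)]),'side':(L,[D(700,205),D(575,306),D(503,137)])},[.6,.2,y])
  print(p,abs(e).max(),e.round(1).tolist() if abs(e).max()<6 else '')
S=lambda x,y:(230+x/3,240+y/3); D=lambda x,y:(170+(x-390)/3,140+y/3)
L=[(-.036,-.03,.238),(-.036,.03,.238),(.095,-.03,.248),(.095,.03,.248),(-.07,-.06,.012),(-.07,.06,.012),(.14,-.06,.012),(.14,.06,.012)]
for y in (0,.5,-.5):
  p,e=fit({'scene':(L,[S(229,40),S(303,76),S(105,148),S(188,190),S(225,193),S(345,263),S(62,378),S(188,462)]),
           'side':(L,[D(616,134),D(548,174),D(515,38),D(447,73),D(697,331),D(585,403),D(550,197),D(443,262)])},[.5,0,y])
  print(p,abs(e).max(),e.round(1).tolist())
E
```

```text
[ 0.59758593  0.27632011 -0.08022898] 2.2669519828359626 [[-0.9, -2.3], [0.1, -0.9], [-0.3, -2.2], [-1.5, -0.7], [-1.5, 1.5], [-0.9, -0.4]]
[ 0.59758593  0.27632011 -0.08022897] 2.26695205831345 [[-0.9, -2.3], [0.1, -0.9], [-0.3, -2.2], [-1.5, -0.7], [-1.5, 1.5], [-0.9, -0.4]]
[ 0.59758592  0.27632011 -0.080229  ] 2.2669524552093776 [[-0.9, -2.3], [0.1, -0.9], [-0.3, -2.2], [-1.5, -0.7], [-1.5, 1.5], [-0.9, -0.4]]
[0.47191273 0.24148517 3.35778668] 60.23056577018497 
[ 0.58672139  0.04171511 -0.20814238] 2.840885955190288 [[-0.3, -2.0], [-0.6, -1.7], [0.9, -1.0], [-1.3, -0.6], [-0.7, -1.6], [1.2, -1.5], [-2.4, -0.9], [-0.1, 0.1], [-0.6, 1.1], [0.2, 0.9], [-1.5, 0.1], [-0.6, 0.3], [-1.4, -0.9], [-2.2, 1.1], [-1.2, -1.6], [-2.8, -0.7]]
[ 0.58672139  0.04171511 -0.20814238] 2.840885937620527 [[-0.3, -2.0], [-0.6, -1.7], [0.9, -1.0], [-1.3, -0.6], [-0.7, -1.6], [1.2, -1.5], [-2.4, -0.9], [-0.1, 0.1], [-0.6, 1.1], [0.2, 0.9], [-1.5, 0.1], [-0.6, 0.3], [-1.4, -0.9], [-2.2, 1.1], [-1.2, -1.6], [-2.8, -0.7]]
[ 0.58672139  0.04171511 -0.20814237] 2.8408862643117345 [[-0.3, -2.0], [-0.6, -1.7], [0.9, -1.0], [-1.3, -0.6], [-0.7, -1.6], [1.2, -1.5], [-2.4, -0.9], [-0.1, 0.1], [-0.6, 1.1], [0.2, 0.9], [-1.5, 0.1], [-0.6, 0.3], [-1.4, -0.9], [-2.2, 1.1], [-1.2, -1.6], [-2.8, -0.7]]
```

```bash
cat >> h.py <<'E'
from workcell import sensors,r
def go(pos,yaw,show=True):
    s=sensors.get_state(); R=Rot.from_euler('xyz',s['ee_rot']).as_matrix()
    T=(Rot.from_euler('z',yaw)*Rot.from_euler('x',-np.pi/2)).as_matrix()
    d=R.T@(np.array(pos)-s['eef_pos'])*100; w=Rot.from_matrix(R.T@T).as_rotvec()
    print('t',round(s['time'],2),'pos',np.round(s['eef_pos'],4),'yaw',round(s['ee_rot'][2],4),'gap',round(s['finger_gap'],3),'F',np.round(s['wrist_force'],1),'\n shift cm',d.round(2),'rot',w.round(3)); return d,w
E
python3 - <<'E'
from h import *
print(r.grip_depth)
go([.488,.285,.2],-.08)
E
```

```text
0.0187
t 0.15 pos [ 0.167  -0.4974  0.2309] yaw -1.247 gap 0.998 F [0.3 0.2 0.3] 
 shift cm [-63.96   3.16  55.33] rot [-1.000e-03 -1.167e+00 -1.000e-03]
```

{"method": "step_arm", "body": {
  "motion": [
    [-4,-1,3.5,0,-0.07,0,8],
    [-8,-2,7,0,-0.14,0,7],
    [-12,-3,10.5,0,-0.21,0,6],
    [-16,-3,14,0,-0.28,0,5],
    [-20,-3,17.5,0,-0.35,0,5],
    [-24,-3,21,0,-0.42,0,5],
    [-28,-3,24.5,0,-0.49,0,5],
    [-32,-3,28,0,-0.56,0,5]
  ]
}}

```text
time: 1.15
eef_pos: [0.331, -0.1037, 0.2614]
ee_rot: [-1.571, -0.001, -0.685]
wrist_force: [1.3, -0.9, -0.5]
finger_gap: 0.583
```

```bash
python3 - <<'E'
from h import *
go([.488,.285,.2],-.08)
E
```

```text
t 1.15 pos [ 0.331  -0.1037  0.2614] yaw -0.6852 gap 0.583 F [ 1.3 -0.9 -0.5] 
 shift cm [-12.44   6.14  40.03] rot [ 0.    -0.605  0.001]
```

{"method": "step_arm", "body": {
  "motion": [
    [-1.5,0,5,0,-0.08,0,5],
    [-3,0,10,0,-0.16,0,5],
    [-4.6,0,15,0,-0.24,0,5],
    [-6.2,0,20,0,-0.32,0,5],
    [-7.8,1,25,0,-0.4,0,5],
    [-9.4,2,30,0,-0.48,0,5],
    [-11,3,35,0,-0.54,0,5],
    [-12.4,4,40,0,-0.605,0,5]
  ]
}}

```text
time: 2.15
eef_pos: [0.4887, 0.2845, 0.2208]
ee_rot: [-1.571, 0.0, -0.08]
wrist_force: [0.6, -0.9, 0.8]
finger_gap: 0.584
```

```bash
python3 - <<'E'
from h import *
go([.488,.285,.15],-.08)
i=eyes.camera_info('wrist');im=eyes.read_camera('wrist')[:,:,::-1].copy()
cv2.imwrite('pics/w1.png',im)
p=[.5976,.2763,-.0802]
print(proj('',place(p,[(-.11,-.045,.06),(-.11,.045,.06),(0,0,.07)]),i).round(1).tolist())
s=eyes.read_camera('side');cv2.imwrite('pics/s1.png',s[:,:,::-1])
E
```

```text
t 2.15 pos [0.4887 0.2845 0.2208] yaw -0.0795 gap 0.584 F [ 0.6 -0.9  0.8] 
 shift cm [-0.07  7.08  0.05] rot [ 0.  0. -0.]
[[323.1, 270.6], [323.2, 170.8], [451.9, 225.4]]
```

View pics/w1.png

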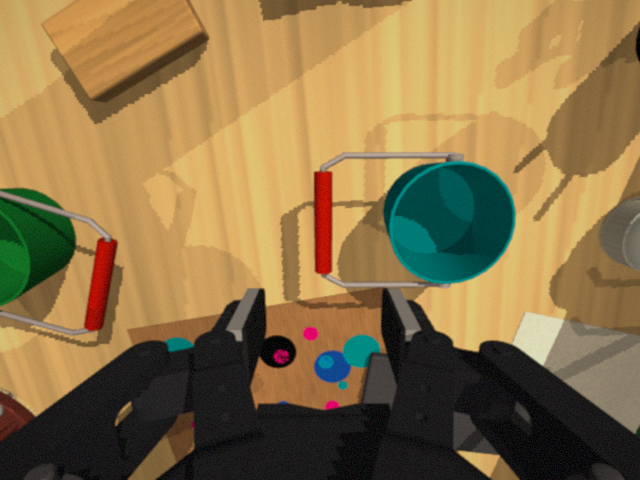

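The wrist view confirms it: turquoise pail's red grip runs (323,172)–(323,272), as predicted to ~1 px; the green one is off at left. Descend.

{"method": "step_arm", "body": {
  "motion": [
    [-0.1,4,0,0,0,0,5],
    [-0.1,8,0,0,0,0,5],
    [-0.1,12,0,0,0,0,5],
    [-0.1,14.5,0,0,0,0,5],
    [-0.1,16.5,0,0,0,0,5],
    [-0.1,17.5,0,0,0,0,5],
    [-0.1,17.9,0,0,0,0,5],
    [-0.1,17.9,0,0,0,0,5]
  ],
  "force": 40
}}

```text
time: 3.25
eef_pos: [0.4878, 0.2827, 0.0427]
ee_rot: [-1.571, -0.0, -0.082]
wrist_force: [-0.1, 0.1, 0.8]
finger_gap: 0.585
```

```bash
python3 - <<'E'
from h import *
go([.488,.285,.041],-.08)
i=eyes.read_camera('wrist')[:,:,::-1];s=eyes.read_camera('side')[:,:,::-1]
cv2.imwrite('pics/s2.png',np.hstack([cv2.resize(i,(400,300)),cv2.resize(s[230:380,80:280],(400,300))]))
E
```

```text
t 3.25 pos [0.4878 0.2827 0.0427] yaw -0.0821 gap 0.585 F [-0.1  0.1  0.8] 
 shift cm [0.01 0.17 0.23] rot [-0.    -0.002  0.   ]
```

View pics/s2.png

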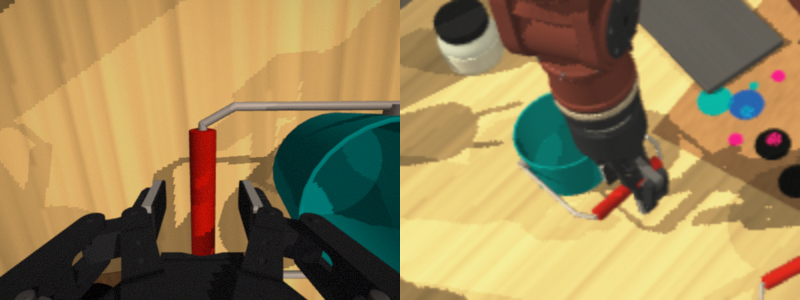

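Roller sits between the pads (left view, red at x≈202 between fingers at 155 and 250). Close.

{"method": "step_arm", "body": {
  "motion": [
    [0,0.1,0.1,0,0,0,3],
    [0,0.1,0.1,0,0,0,2],
    [0,0.1,0.1,0,0,0,1],
    [0,0.1,0.1,0,0,0,0.5],
    [0,0.1,0.1,0,0,0,0.5]
  ],
  "force": 40
}}

```text
time: 3.98
eef_pos: [0.4878, 0.2838, 0.0415]
ee_rot: [-1.57, -0.0, -0.082]
wrist_force: [0.7, 0.4, 2.1]
finger_gap: 0.172
```

```bash
python3 - <<'E'
from h import *
s=sensors.get_state();go([.488,.285,.041],-.08)
# arc: offsets in tool frame from start, pail x dir ~ tool x
i=eyes.read_camera('wrist')[:,:,::-1];sd=eyes.read_camera('side')[:,:,::-1]
cv2.imwrite('pics/s3.png',np.hstack([cv2.resize(i,(400,300)),cv2.resize(sd[230:380,80:280],(400,300))]))
print([[round(11*(1-np.cos(a)),2),round(-11*np.sin(a),2)] for a in np.linspace(0,np.pi/2,17)])
E
```

```text
t 3.98 pos [0.4878 0.2838 0.0415] yaw -0.082 gap 0.172 F [0.7 0.4 2.1] 
 shift cm [0.01 0.05 0.12] rot [-0.    -0.002  0.   ]
[[np.float64(0.0), np.float64(-0.0)], [np.float64(0.05), np.float64(-1.08)], [np.float64(0.21), np.float64(-2.15)], [np.float64(0.47), np.float64(-3.19)], [np.float64(0.84), np.float64(-4.21)], [np.float64(1.3), np.float64(-5.19)], [np.float64(1.85), np.float64(-6.11)], [np.float64(2.5), np.float64(-6.98)], [np.float64(3.22), np.float64(-7.78)], [np.float64(4.02), np.float64(-8.5)], [np.float64(4.89), np.float64(-9.15)], [np.float64(5.81), np.float64(-9.7)], [np.float64(6.79), np.float64(-10.16)], [np.float64(7.81), np.float64(-10.53)], [np.float64(8.85), np.float64(-10.79)], [np.float64(9.92), np.float64(-10.95)], [np.float64(11.0), np.float64(-11.0)]]
```

View pics/s3.png

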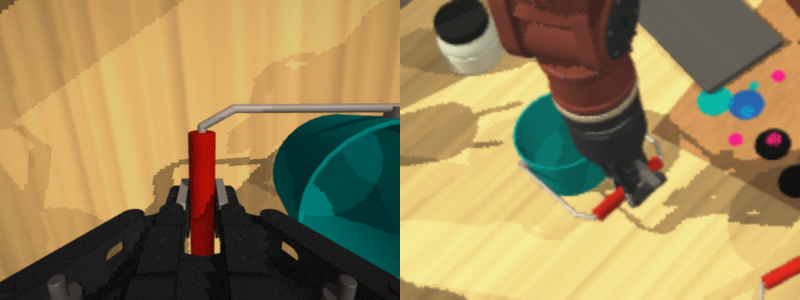

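Gripped. First half of the swing.

{"method": "step_arm", "body": {
  "motion": [
    [0.05,-1.08,0,0,0,0,0.5],
    [0.21,-2.15,0,0,0,0,0.5],
    [0.47,-3.19,0,0,0,0,0.5],
    [0.84,-4.21,0,0,0,0,0.5],
    [1.3,-5.19,0,0,0,0,0.5],
    [1.85,-6.11,0,0,0,0,0.5],
    [2.5,-6.98,0,0,0,0,0.5],
    [3.22,-7.78,0,0,0,0,0.5]
  ]
}}

```text
time: 5.08
eef_pos: [0.5202, 0.2811, 0.1198]
ee_rot: [-1.571, -0.0, -0.082]
wrist_force: [-2.1, 0.9, 1.0]
finger_gap: 0.171
```

```bash
python3 - <<'E'
from h import *
go([.488+.11*np.cos(.082),.2838-.11*np.sin(.082),.0415+.11],-.08)
i=eyes.read_camera('scene')[:,:,::-1];sd=eyes.read_camera('side')[:,:,::-1]
cv2.imwrite('pics/s4.png',np.hstack([cv2.resize(i[240:420,330:490],(400,450)),cv2.resize(sd[200:380,80:240],(400,450))]))
E
```

```text
t 5.08 pos [0.5202 0.2811 0.1198] yaw -0.0819 gap 0.171 F [-2.1  0.9  1. ] 
 shift cm [ 7.77 -3.17  0.  ] rot [-0.    -0.002  0.   ]
```

View pics/s4.png

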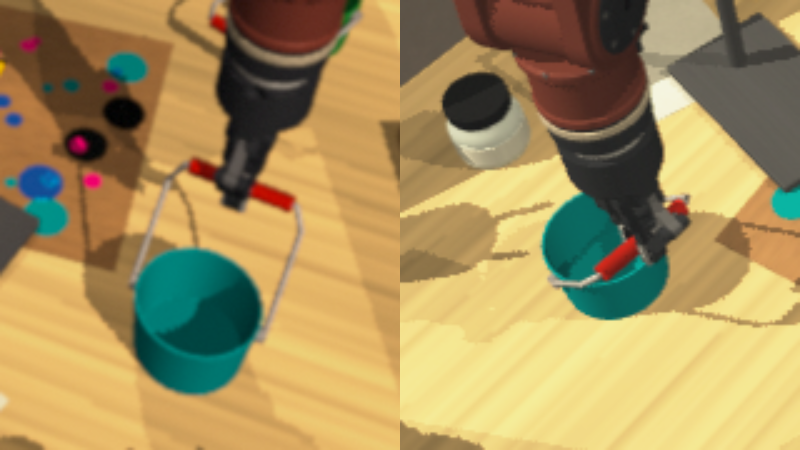

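{"method": "step_arm", "body": {
  "motion": [
    [0.8,-0.72,0,0,0,0,0.5],
    [1.67,-1.37,0,0,0,0,0.5],
    [2.59,-1.92,0,0,0,0,0.5],
    [3.57,-2.36,0,0,0,0,0.5],
    [4.59,-2.7,0,0,0,0,0.5],
    [5.63,-2.95,0,0,0,0,0.5],
    [6.7,-3.1,0,0,0,0,0.5]
  ]
}}

```text
time: 6.05
eef_pos: [0.5883, 0.2758, 0.1513]
ee_rot: [-1.57, -0.003, -0.082]
wrist_force: [0.3, 1.9, 4.7]
finger_gap: 0.168
```

```bash
python3 - <<'E'
from h import *
go([.488+.11*np.cos(.082),.2838-.11*np.sin(.082),.0415+.11],-.08)
i=eyes.read_camera('scene')[:,:,::-1];sd=eyes.read_camera('side')[:,:,::-1]
cv2.imwrite('pics/s5.png',np.hstack([cv2.resize(i[240:420,330:490],(400,450),interpolation=2),cv2.resize(sd[200:380,80:240],(400,450),interpolation=2)]))
E
```

```text
t 6.05 pos [0.5883 0.2758 0.1513] yaw -0.0821 gap 0.168 F [0.3 1.9 4.7] 
 shift cm [ 0.94 -0.02 -0.03] rot [-0.001 -0.002  0.003]
```

View pics/s5.png

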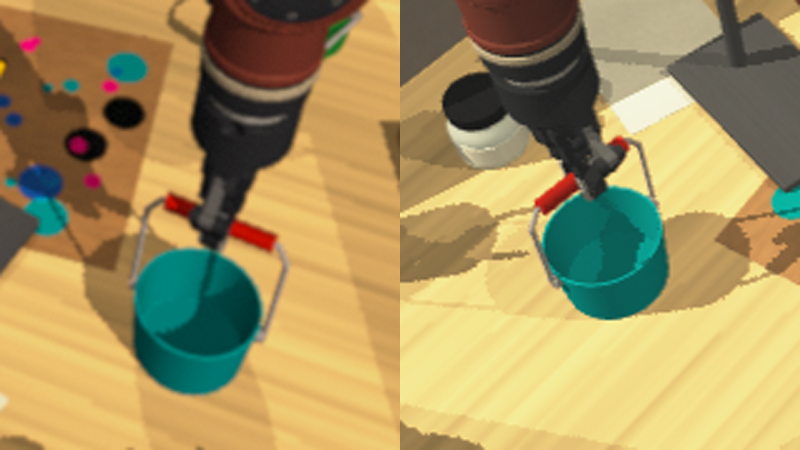

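{"method": "step_arm", "body": {
  "motion": [
    [0.4,-0.04,0,0,0,0,0.5],
    [0.7,-0.06,0,0,0,0,0.5],
    [0.95,-0.06,0,0,0,0,0.5],
    [0.95,-0.06,0,0,0,0,0.5],
    [0.95,-0.06,0,0,0,0,0.5]
  ]
}}

```text
time: 6.78
eef_pos: [0.5977, 0.2751, 0.1517]
ee_rot: [-1.57, -0.003, -0.082]
wrist_force: [-0.3, 2.7, 6.8]
finger_gap: 0.17
```

```bash
python3 - <<'E'
from h import *
go([.488+.11*np.cos(.082),.2838-.11*np.sin(.082),.0415+.11],-.08)
p=[.5976,.2763,-.0802]
i=eyes.read_camera('scene')[:,:,::-1].copy();sd=eyes.read_camera('side')[:,:,::-1].copy()
for n,im in(('scene',i),('side',sd)):
  for k,z,c in ((.045,.17,(0,255,255)),(-.045,.17,(0,255,255)),(.058,.06,(255,0,255)),(-.058,.06,(255,0,255))):
    u=proj(n,place(p,[(0,k,z)]))[0]; cv2.circle(im,tuple(int(round(v)) for v in u),1,c,-1)
cv2.imwrite('pics/s6.png',np.hstack([cv2.resize(i[240:420,330:490],(400,450),interpolation=2),cv2.resize(sd[200:380,80:240],(400,450),interpolation=2)]))
E
```

```text
t 6.78 pos [0.5977 0.2751 0.1517] yaw -0.0822 gap 0.17 F [-0.3  2.7  6.8] 
 shift cm [-0.01  0.02 -0.03] rot [-0.001 -0.002  0.003]
```

View pics/s6.png

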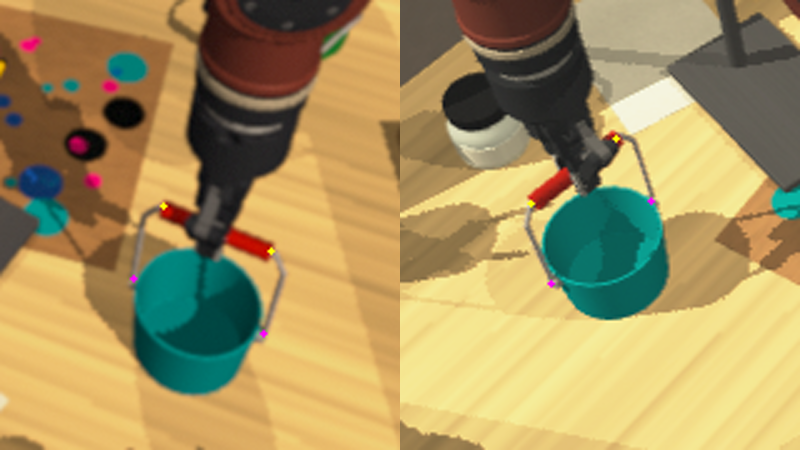

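Bail upright, pail standing (grip ends match the upright prediction at crop (163,207)/(271,251)). Lift.

{"method": "step_arm", "body": {
  "motion": [
    [0,-0.5,0,0,0,0,0.5],
    [0,-1.5,0,0,0,0,0.5],
    [0,-3,0,0,0,0,0.5],
    [0,-4.7,0,0,0,0,0.5],
    [0,-6.5,0,0,0,0,0.5],
    [0,-8.2,0,0,0,0,0.5],
    [0,-9.5,0,0,0,0,0.5],
    [0,-10,0,0,0,0,0.5]
  ]
}}

```text
time: 7.88
eef_pos: [0.5963, 0.2749, 0.2519]
ee_rot: [-1.57, -0.001, -0.082]
wrist_force: [0.2, 0.6, -4.6]
finger_gap: 0.17
```

```bash
python3 - <<'E'
from h import *
go([.470,.0665,.252],-.208)
i=eyes.read_camera('scene')[:,:,::-1];sd=eyes.read_camera('side')[:,:,::-1]
cv2.imwrite('pics/s7.png',np.hstack([cv2.resize(i,(400,300)),cv2.resize(sd,(400,300))]))
E
```

```text
t 7.88 pos [0.5963 0.2749 0.2519] yaw -0.0821 gap 0.17 F [ 0.2  0.6 -4.6] 
 shift cm [-10.88  -0.03 -21.8 ] rot [-0.001  0.126  0.001]
```

View pics/s7.png

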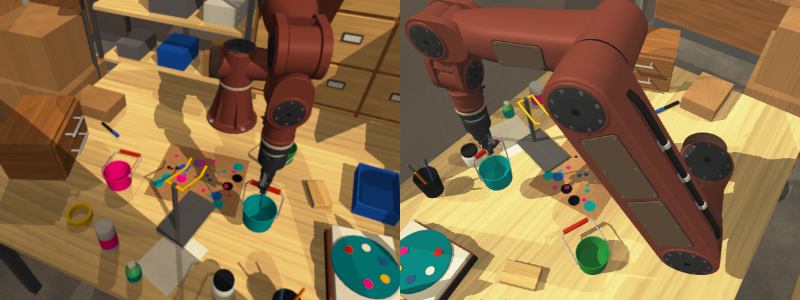

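{"method": "step_arm", "body": {
  "motion": [
    [-0.7,0,-0.3,0,0.01,0,0.5],
    [-2.2,0,-1,0,0.02,0,0.5],
    [-4,0,-2.4,0,0.04,0,0.5],
    [-5.8,0,-4.2,0,0.06,0,0.5],
    [-7.5,0,-6.3,0,0.08,0,0.5],
    [-9,0,-8.6,0,0.1,0,0.5],
    [-10.1,0,-11,0,0.12,0,0.5],
    [-10.8,0,-13.3,0,0.126,0,0.5]
  ]
}}

```text
time: 8.98
eef_pos: [0.4758, 0.1503, 0.2503]
ee_rot: [-1.571, 0.001, -0.209]
wrist_force: [-0.4, -0.0, -5.2]
finger_gap: 0.174
```

```bash
python3 - <<'E'
from h import *
go([.470,.0665,.252],-.208)
E
```

```text
t 8.97 pos [0.4758 0.1503 0.2503] yaw -0.2086 gap 0.174 F [-0.4 -0.  -5.2] 
 shift cm [ 1.17 -0.17 -8.32] rot [ 0.    -0.001 -0.001]
```

{"method": "step_arm", "body": {
  "motion": [
    [0.3,-0.1,-2,0,0,0,0.5],
    [0.5,-0.2,-3.8,0,0,0,0.5],
    [0.8,-0.2,-5.4,0,0,0,0.5],
    [1,-0.2,-6.7,0,0,0,0.5],
    [1.1,-0.2,-7.6,0,0,0,0.5],
    [1.2,-0.2,-8.1,0,0,0,0.5],
    [1.2,-0.2,-8.3,0,0,0,0.5],
    [1.2,-0.2,-8.3,0,0,0,0.5]
  ]
}}

```text
time: 9.98
eef_pos: [0.472, 0.0676, 0.2527]
ee_rot: [-1.571, 0.0, -0.208]
wrist_force: [-0.3, -0.0, -4.9]
finger_gap: 0.175
```

```bash
python3 - <<'E'
from h import *
go([.5867,.0417,.252],-.208)
i=eyes.read_camera('scene')[:,:,::-1];sd=eyes.read_camera('side')[:,:,::-1]
wi=eyes.camera_info('wrist');w=eyes.read_camera('wrist')[:,:,::-1].copy()
p=[.5867,.0417,-.208]
print(proj('',place(p,[(-.036,-.03,.238),(-.036,.03,.238),(.095,-.03,.248),(.095,.03,.248)]),wi).round(1).tolist())
cv2.imwrite('pics/s8.png',np.hstack([cv2.resize(i[200:400,210:410],(400,400)),cv2.resize(sd[100:300,110:310],(400,400))]))
cv2.imwrite('pics/w8.png',w)
E
```

```text
t 9.97 pos [0.472  0.0676 0.2527] yaw -0.2079 gap 0.175 F [-0.3 -0.  -4.9] 
 shift cm [11.76  0.07 -0.16] rot [-0.  0. -0.]
[[485.0, 348.5], [501.2, 234.5], [766.0, 360.3], [813.2, 240.4]]
```

View pics/s8.png

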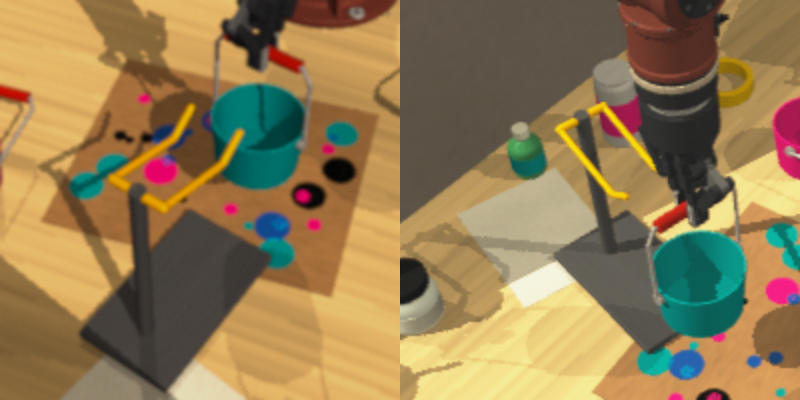

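View pics/w8.png

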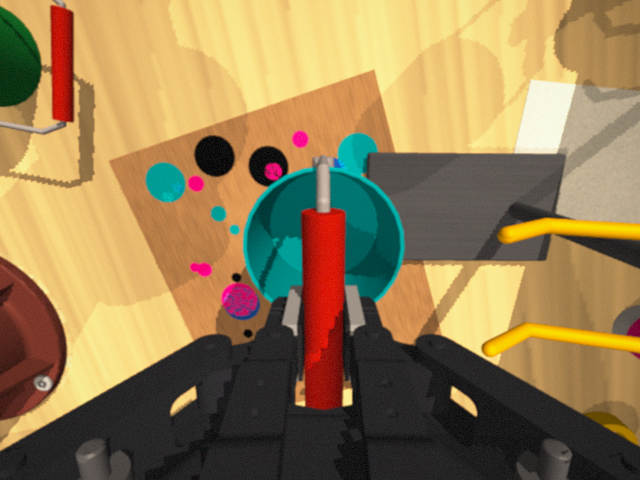

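Wrist view: prong tips at (500,238) and (486,350), within 1–2 px of prediction. Advance over the tips.

{"method": "step_arm", "body": {
  "motion": [
    [0.5,0,0,0,0,0,0.5],
    [1.8,0,-0.05,0,0,0,0.5],
    [3.6,0,-0.1,0,0,0,0.5],
    [5.8,0,-0.15,0,0,0,0.5],
    [8,0,-0.15,0,0,0,0.5],
    [10,0,-0.15,0,0,0,0.5],
    [11.2,0,-0.15,0,0,0,0.5],
    [11.7,0,-0.15,0,0,0,0.5]
  ]
}}

```text
time: 11.12
eef_pos: [0.5868, 0.0416, 0.2523]
ee_rot: [-1.571, 0.0, -0.208]
wrist_force: [-0.2, -0.6, -5.5]
finger_gap: 0.173
```

{"method": "step_arm", "body": {
  "motion": [
    [0,0,0,0,0,0,0.5],
    [0,0,0,0,0,0,0.5],
    [0,0,0,0,0,0,0.5],
    [0,0,0,0,0,0,0.5]
  ]
}}

```text
time: 11.62
eef_pos: [0.586, 0.0419, 0.2529]
ee_rot: [-1.571, -0.0, -0.208]
wrist_force: [-0.1, 0.5, -4.1]
finger_gap: 0.172
```

```bash
cat > look.py <<'E'
from h import *
import sys
go([.5867,.0417,.230-.0187],-.208)
i=eyes.read_camera('scene')[:,:,::-1].copy();sd=eyes.read_camera('side')[:,:,::-1].copy()
w=eyes.read_camera('wrist')[:,:,::-1]
p=[.5867,.0417,-.208]
for n,im in(('scene',i),('side',sd)):
  for k in (.045,-.045):
    u=proj(n,place(p,[(0,k,.23)]))[0]; cv2.circle(im,tuple(int(round(v)) for v in u),1,(0,255,255),-1)
cv2.imwrite(f'pics/{sys.argv[1]}.png',np.hstack([cv2.resize(i[210:370,230:370],(385,440),interpolation=2),cv2.resize(sd[100:260,150:290],(385,440),interpolation=2)]))
cv2.imwrite(f'pics/w{sys.argv[1]}.png',w)
E
python3 look.py a1
```

```text
t 11.62 pos [0.586  0.0419 0.2529] yaw -0.2079 gap 0.172 F [-0.1  0.5 -4.1] 
 shift cm [0.07 4.16 0.  ] rot [-0.  0.  0.]
```

View pics/a1.png

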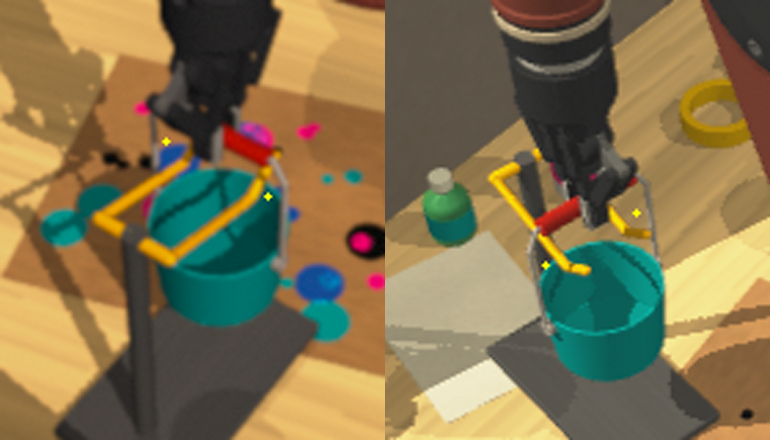

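View pics/wa1.png

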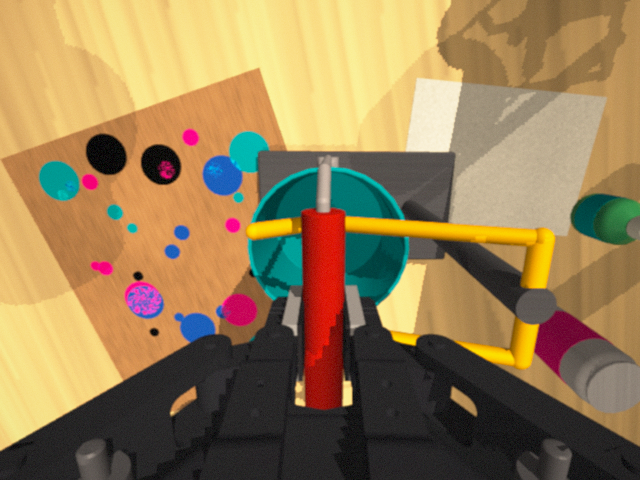

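Grip is centred over both prongs' dips, wires outside. Lower.

{"method": "step_arm", "body": {
  "motion": [
    [0.05,0.5,0,0,0,0,0.5],
    [0.05,1,0,0,0,0,0.5],
    [0.05,1.6,0,0,0,0,0.5],
    [0.05,2.2,0,0,0,0,0.5],
    [0.05,2.8,0,0,0,0,0.5],
    [0.05,3.3,0,0,0,0,0.5],
    [0.05,3.6,0,0,0,0,0.5],
    [0.05,3.7,0,0,0,0,0.5]
  ]
}}

```text
time: 12.78
eef_pos: [0.5866, 0.0417, 0.2156]
ee_rot: [-1.571, 0.0, -0.208]
wrist_force: [0.4, 0.9, -5.3]
finger_gap: 0.172
```

{"method": "step_arm", "body": {
  "motion": [
    [0,0.1,0,0,0,0,0.5],
    [0,0.2,0,0,0,0,0.5],
    [0,0.2,0,0,0,0,0.5]
  ]
}}

```text
time: 13.15
eef_pos: [0.5866, 0.0417, 0.2137]
ee_rot: [-1.571, 0.0, -0.208]
wrist_force: [0.4, 0.1, -5.0]
finger_gap: 0.169
```

```bash
python3 look.py a2
```

```text
t 13.15 pos [0.5866 0.0417 0.2137] yaw -0.208 gap 0.169 F [ 0.4  0.1 -5. ] 
 shift cm [0.01 0.24 0.  ] rot [ 0. -0. -0.]
```

View pics/a2.png

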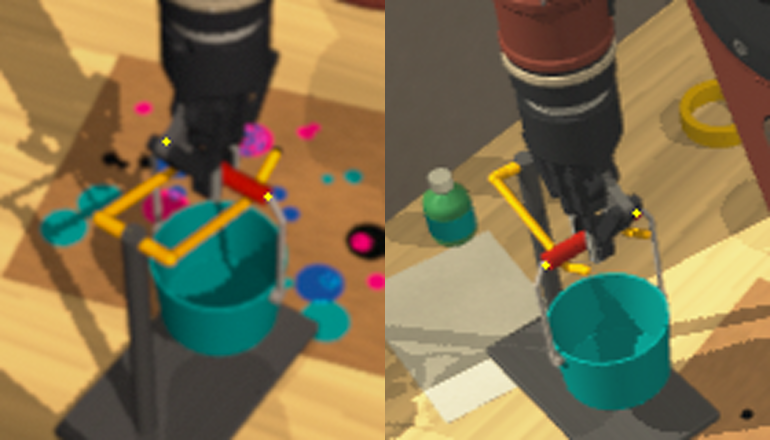

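Still carrying about 5 N; 1–3 mm to go.

{"method": "step_arm", "body": {
  "motion": [
    [0,0.1,0,0,0,0,0.5],
    [0,0.15,0,0,0,0,0.5],
    [0,0.2,0,0,0,0,0.5],
    [0,0.2,0,0,0,0,0.5]
  ]
}}

```text
time: 13.8
eef_pos: [0.5867, 0.0417, 0.212]
ee_rot: [-1.571, -0.0, -0.208]
wrist_force: [-1.2, -0.5, -2.1]
finger_gap: 0.17
```

Contact is beginning.

{"method": "step_arm", "body": {
  "motion": [
    [0,0.03,0,0,0,0,0.5],
    [0,0.06,0,0,0,0,0.5],
    [0,0.08,0,0,0,0,0.5],
    [0,0.08,0,0,0,0,0.5]
  ]
}}

```text
time: 14.3
eef_pos: [0.5868, 0.0417, 0.2117]
ee_rot: [-1.571, -0.001, -0.208]
wrist_force: [-3.3, 0.3, 6.6]
finger_gap: 0.17
```

{"method": "step_arm", "body": {
  "motion": [
    [-0.05,-0.03,0,0,0,0,0.5],
    [-0.05,-0.03,0,0,0,0,0.5],
    [-0.05,-0.03,0,0,0,0,0.5]
  ]
}}

```text
time: 14.68
eef_pos: [0.5867, 0.0417, 0.2117]
ee_rot: [-1.571, -0.001, -0.208]
wrist_force: [-0.3, -0.9, 5.0]
finger_gap: 0.169
```

```bash
python3 look.py a3
```

```text
t 14.68 pos [0.5867 0.0417 0.2117] yaw -0.2081 gap 0.169 F [-0.3 -0.9  5. ] 
 shift cm [-0.    0.04 -0.  ] rot [-0.    -0.     0.001]
```

View pics/a3.png

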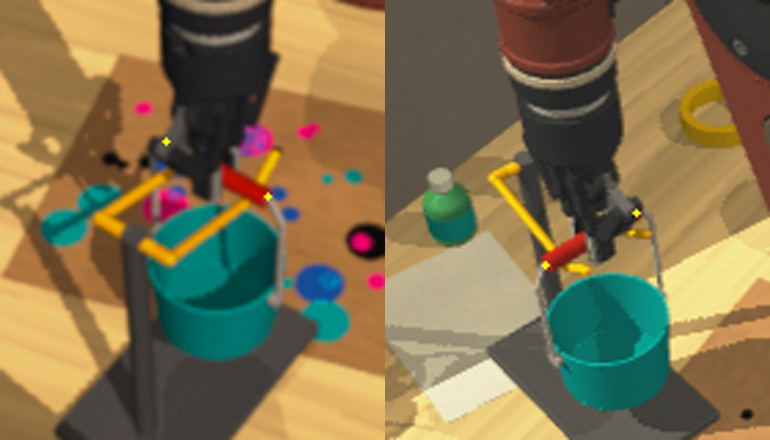

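View pics/wa3.png

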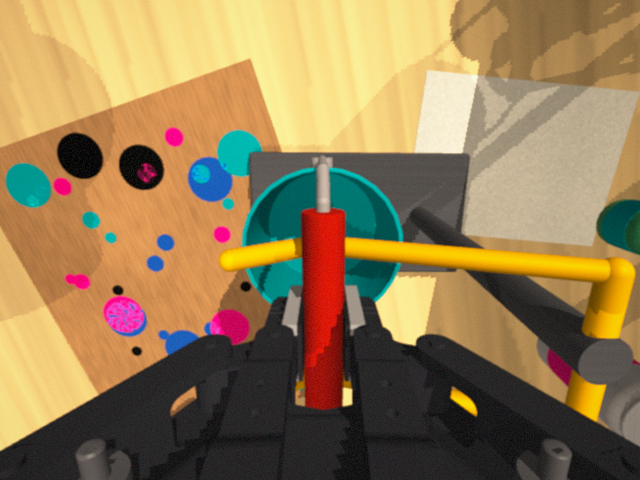

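Grip rests in the dip (bend visible under the grip at (300,245)); prong now bears the load. Release.

{"method": "step_arm", "body": {
  "motion": [
    [0,0,0,0,0,0,1.8],
    [0,0,0,0,0,0,2.2],
    [0,0,0,0,0,0,2.8],
    [0,0,0,0,0,0,3.5],
    [0,0,0,0,0,0,4],
    [0,0,0,0,0,0,4],
    [0,0,0,0,0,0,4]
  ]
}}

```text
time: 15.7
eef_pos: [0.5862, 0.0418, 0.2112]
ee_rot: [-1.571, -0.0, -0.208]
wrist_force: [-0.1, -0.4, 0.9]
finger_gap: 0.468
```

```bash
python3 look.py a4
```

```text
t 15.7 pos [0.5862 0.0418 0.2112] yaw -0.208 gap 0.468 F [-0.1 -0.4  0.9] 
 shift cm [ 0.05 -0.01  0.  ] rot [-0. -0.  0.]
```

View pics/wa4.png

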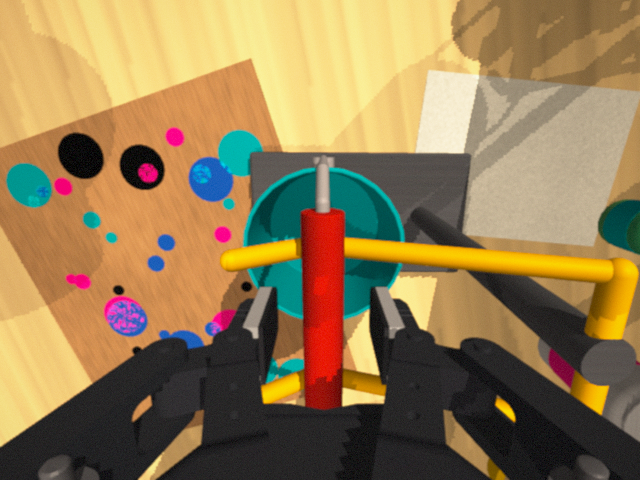

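View pics/a4.png

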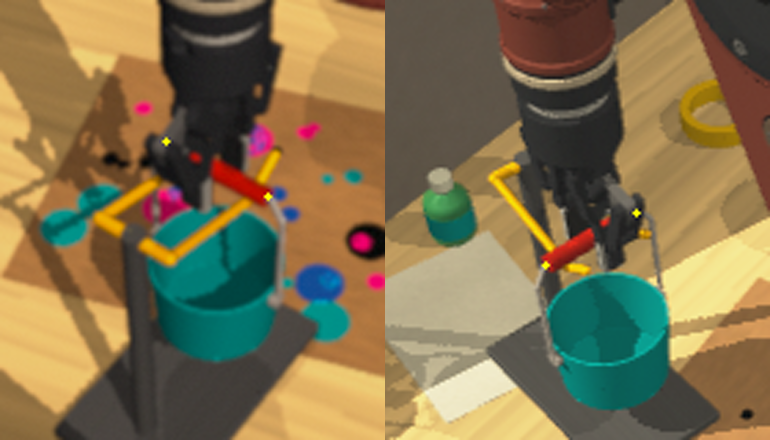

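The grip rests on both prongs, at red (323,245) and (323,385), midway between the open fingers. Withdraw straight up.

{"method": "step_arm", "body": {
  "motion": [
    [0,-0.5,0,0,0,0,4],
    [0,-1.5,0,0,0,0,4],
    [0,-3,0,0,0,0,4],
    [0,-5,0,0,0,0,4],
    [0,-7.5,0,0,0,0,4],
    [0,-10,0,0,0,0,4],
    [0,-11.5,0,0,0,0,4],
    [0,-12,0,0,0,0,4]
  ]
}}

```text
time: 16.85
eef_pos: [0.5866, 0.0418, 0.333]
ee_rot: [-1.57, -0.002, -0.208]
wrist_force: [0.1, -0.3, 0.3]
finger_gap: 0.467
```

{"method": "step_arm", "body": {
  "motion": [
    [-1,0,0,0,0,0,4],
    [-4,0,0,0,0,0,4],
    [-8,0,0,0,0,0,4],
    [-12,0,0,0,0,0,4],
    [-14,0,0,0,0,0,4],
    [-15,0,0,0,0,0,4],
    [-15,0,0,0,0,0,4],
    [-15,0,0,0,0,0,4]
  ]
}}

```text
time: 17.85
eef_pos: [0.4399, 0.0726, 0.331]
ee_rot: [-1.571, 0.0, -0.208]
wrist_force: [0.3, 0.4, 0.4]
finger_gap: 0.467
```

{"method": "step_arm", "body": {
  "motion": [
    [0,0,0,0,0,0,4],
    [0,0,0,0,0,0,4],
    [0,0,0,0,0,0,4],
    [0,0,0,0,0,0,4],
    [0,0,0,0,0,0,4],
    [0,0,0,0,0,0,4],
    [0,0,0,0,0,0,4],
    [0,0,0,0,0,0,4]
  ]
}}

```text
time: 18.85
eef_pos: [0.4394, 0.0728, 0.3312]
ee_rot: [-1.571, -0.0, -0.208]
wrist_force: [-0.0, -0.1, -0.3]
finger_gap: 0.469
```

```bash
python3 look.py a5; python3 - <<'E'
from workcell import eyes
import cv2,numpy as np
a=eyes.read_camera('scene');
for _ in range(8): b=eyes.read_camera('scene')
cv2.imwrite('pics/full.png',b[:,:,::-1])
d=cv2.absdiff(a,b).max(2)[210:400,230:370]; print('diff>25 px',(d>25).sum())
E
```

```text
t 18.85 pos [0.4394 0.0728 0.3312] yaw -0.208 gap 0.469 F [-0.  -0.1 -0.3] 
 shift cm [15.05 11.99 -0.  ] rot [-0.  0.  0.]
diff>25 px 0
```

View pics/a5.png

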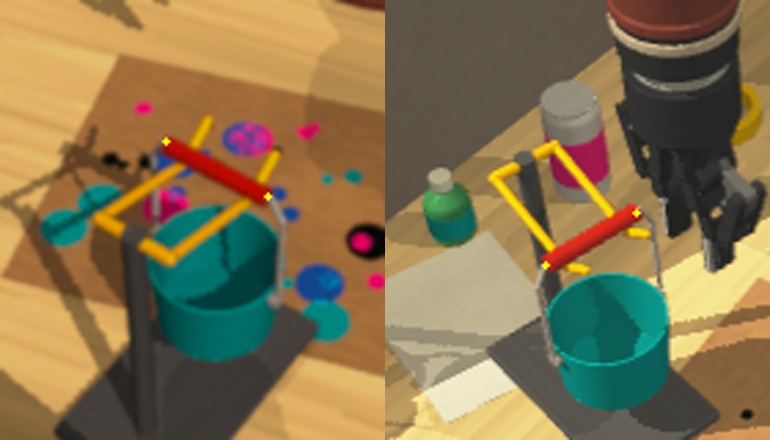

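View pics/full.png

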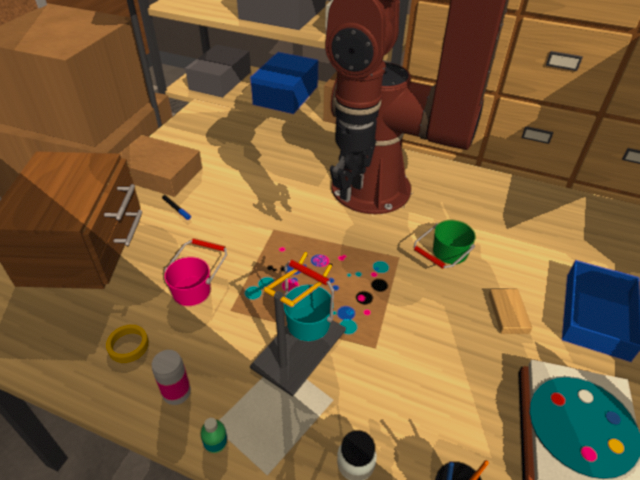

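The pail hangs still. Its grip ends match the seat prediction in both views, the pink pail is unmoved at (188,281), and the robot is clear. Handing in.

```bash
python3 -c "
from workcell import hand_in; print(hand_in())"
```

```text
the job is handed in; nothing more can be done
None
```

The turquoise pail is hanging on the yellow hook, and I handed the job in at about 19 s of the 64 s allowed. I swung its handle up by the red grip while the pail stood on the desk. Then I carried it over the prong tips, lowered it into the dips, let go and backed the arm away.

**Last checks:**
- **Seating:** both ends of the grip lie on the predicted seat positions in the scene and side views. The pail looks upright and clear of the foot plate.
- **Stillness:** scene pictures taken about 0.4 s apart showed no change around the pail.
- **Robot clear:** the wrist force is about 0 N, and the gripper is roughly 15 cm in front of the hook and 12 cm above the seat.
- **Bystanders:** the pink and green pails show no movement.

The largest force I read was about 7 N, once while standing the handle up and once while seating the grip. I read it only at the end of each move, so brief peaks in between were not seen. No check failed or disagreed.

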